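# Light the coin: capsule on the grading lamp's pad, stem pulled to the second stop and held

## Robot

A 7-joint arm with a two-finger parallel gripper is mounted at the origin on the work surface. World frame = base frame: x ahead of the robot, y to its left, z up, the work surface at z = 0. Lengths are in m, angles in rad, forces in N, time in s.
With the tool pointing down it reaches from about 0.425 to 0.925 m from the base axis. Payload 6.8 kg.
Tool frame: the origin (TCP) lies on the centre line of the jaws, within the pads' length; the fingertips stand 14 mm ahead of it and the grasp point (between the pads) lies 5 mm behind it (r.tips_ahead is the distance from the TCP to the fingertips, in m); z points along the fingers, y is the line along which they close (so a half turn about z gives the same grasp; the last joint's range is limited). The gripper opens to 85 mm and grips with 20 to 120 N. Pads are 22 mm wide; open, the fingers measure 114 mm over their backs; the gripper's body (76 mm by 85 mm) begins 54 mm behind the grasp point. The pads swing forward as they close: fully open they stand 13 mm farther back than shut.
Start: joints at [1.23, 0.477, 0.022, 1.555, -0.011, 1.109, -0.083], TCP at [0.156, -0.657, 0.245] pointing down, gripper open.
Joint ranges: [-2.96, 2.96], [-0.34, 2.1], [-1.41, 1.46], [0.24, 2.44], [-1.37, 4.51], [0.17, 1.92], [-2.96, 2.96]. Speed limits (rad/s): [2.39, 2.39, 3.14, 3.14, 3.14, 3.14, 3.14].

## Interface

Orientations are given as a rotation vector (axis times angle).
In Python, from bench import r, eyes gives the robot as it stands.
- The arm moves only by the tool step_arm, never from a script. Its argument "rows" is a list of rows, each a list of 6 numbers: the shift along the world's x, y, z in units of 60 cm (1.0 is 60 cm), then the turn, a rotation vector about the world's x, y, z in units of pi rad (1.0 is pi rad). In form: [[x, y, z, rx, ry, rz], ...]. A call has 1 to 5 rows; each row is the pose to reach, as a shift and turn from the pose commanded when the call began, turning the shorter way round; what a row does not reach only later rows make up. A row lasts 1/12 s, in which the tool goes at most 41.7 mm and 7.16 degrees, less where a joint would pass 70% of its speed; a pose out of reach is approached as far as the arm can. A call with a number of a shift or a turn outside -1 to 1 is refused whole. A call with a gripper value outside its range is refused whole. "jaw" is the closure, from 0 (fully open) to 1 (shut), set as the call begins (left out, the last holds). The fingers move at their own pace and stop on an object; "squeeze" is the grip in N (left out, the last holds). Time passes only in rows, so rows that repeat a pose let the fingers close. It gives the time, the measured TCP pose, the force, the opening and the grip force at its end, in the units of the state.
- r.get_obs(): the state, without advancing time (a new reading comes with each control period).
- eyes.grab_frame(name): name is "scene" or "top"; returns the picture (400x640x3 uint8, red, green, blue); there is no depth.
- eyes.camera_info(name): a dict with "mtx" (3x3 intrinsics, pixels), "extrinsics" (4x4, takes a point from camera to world coordinates). Camera axes: x right, y down, z forward; pixel columns grow to the right and rows downward; lengths in m; the calibration is good to about 2 mm. A picture is of the moment at which its call begins. camera_info takes no time and is no camera call.
- r.hand_in(): hands the job in; it is judged then, once.
The state is a dict: "clock": time; "joints": joint angles; "qvel": joint speeds; "tau": joint torques, N m; "tcp_pos": TCP position; "orientation": TCP orientation; "contact_force": force on the tool from outside, world axes, zero at the start; "moment": the same for the moment, N m; "grip_width": finger opening in m; "gripper_force": force on a finger pad.
Only numpy, scipy, OpenCV 4.12 (cv2) and the standard library are available. Lean on these libraries where they do the work, as an engineer would, in place of code of your own. Each camera call takes 0.05 s, during which the arm holds its last target. There are 200 camera calls.

## Task

Pinch the larger of the two clear round coin capsules off the zinc shelf and lay it flat, without dropping it, wholly on the round cork pad of the grading lamp's base. Then take the lamp by its grip so that the release button on the grip's side is squeezed in, pull the telescoping stem straight up past its first stop to the second stop (as far as it comes), and finish holding it there by the grip with the button still pressed, unlatched and ready to be let down again after the look. Leave everything else on the shelf where it stands.

Things in the scene. Friction and masses are not known exactly. Their poses are not given: they have to be found in the camera images.
- capsule_center (a point): Centre of the larger coin capsule: a clear round plastic disc 48 mm in diameter and 8 mm thick with a silver-grey coin in a black ring inside, lying flat on the shelf. Its z axis is the disc's axis. About 30 to 65 g.
- capsule: The same larger capsule; origin at the centre of its underside.
- small_capsule_center (a point): Centre of the smaller clear coin capsule, 32 mm in diameter and 6 mm thick, with a copper coin in a black ring; lies flat on the shelf near the larger one; to be left alone.
- lamp_pad (a point): Centre of the top face of the round cork pad, 70 mm in diameter, 4 mm high, on the grading lamp's dark cast base plate (250 x 130 x 16 mm, screwed down, long along the lamp's x). The pad's top is 20 mm above the shelf. Axes: the lamp's stem stands 160 mm along +x from here (that is its axis at y = 0), y is across the base, z up; the lamp stands upright and may be yawed.
- lamp_head: Lamp head on the telescoping stem; origin at the middle of its grip on the stem's axis, at the button's height: 164 mm above the shelf when stowed, 254 mm at the second stop. The grip is an upright black block 26 mm (x) by 30 mm (y) by 44 mm (z), axes parallel to the pad's; close along y to squeeze the button in. Nothing lies over its top.
- button_face (a point): Outer face of the release button, a round metal cap 15 mm across in the middle of the grip's +y face, 4.5 mm proud: the grip is 34.5 mm wide over it, 30 mm with it squeezed flush. The opposite (-y) face is flat with finger ridges.
- lamp_shade (a point): Middle of the small conical lamp that sticks out of the grip on its -x side by a 12 mm neck: 46 mm across, from 29 to 78 mm off the stem's axis, from 29 mm below to 23 mm above the grip's middle. Under the grip the fixed outer tube (22 mm across, 29 mm collar) ends 2 mm below it when stowed.
- stem (a joint): How far the telescoping stem is pulled out, m, straight up: 0 stowed (as it starts), 0.045 first stop, 0.090 second stop, a firm end. At each of the three a spring lock pin catches it when the release button is not pressed, and it cannot be pulled or pushed until the button is pressed again. With the button pressed it slides freely: stem and head weigh about 0.3 kg (lifting takes 3 to 5 N) and drop back if let go.
- release (a joint): How far the release button is pressed in, m: 0 out, up to 0.0048 in. It springs back (3 N to start, 7 N fully in). Pressed by more than 0.0025 it frees the lock pin; flush with the grip is 0.0045.
- thickness_gauge: Brass coin thickness gauge, base 110 x 60 mm, 108 mm tall with a round knob on top; origin under its base's centre. Bystander, loose.
- flip_low: Lowest of three stacked red plastic coin flip holders, each 55 x 55 x 9 mm (stack 27 mm tall); origin under its centre. Bystander, loose.
- flip_mid: Middle red flip holder of the stack. Bystander, loose.
- flip_top: Top red flip holder of the stack. Bystander, loose.
- punch_block: Iron coin punch block 90 x 70 x 50 mm with a round punch standing in it to 105 mm; origin under its centre. Bystander, loose.
- loupe_base: White ceramic loupe base 104 mm in diameter with a brass post and a round loupe, 115 mm tall; origin under its centre. Bystander, loose.

How it is judged:
By the outcome, as a careful person would: the job done as asked, in the order asked, and still so for the second after the job is handed in, while the arm keeps its last pose, push and grip.
It also fails if it takes over 58 s, if anything falls off the work surface, if the arm or the gripper's body presses on something with over 40 N, if the wrist force passes 120 N, or if a joint passes its speed limit or range.

## Working session

There is one attempt and no reset: what is moved stays moved. The work goes in short steps, Python scripts to look and compute and a tool call to move; the robot and the scene stay as the last step left them, time stands still between calls to the robot, and variables do not carry over. Pictures are saved under pics/ and viewed, at most 10 in all, crops included, and the job is handed in when it is done.

Besides the shell and the picture viewer there is one more tool, called after "Emit:" as name(argument=value, ...), one argument or row to a line, values as JSON. step_arm: Moves the arm, as the interface text tells. Shifts and turns lie within -1 to 1; 1 stands for 60 cm of shift or pi rad of turn. Its arguments: {"type":"object","properties":{"rows":{"type":"array"},"jaw":{"type":"number"},"squeeze":{"type":"number"}},"required":["rows"]}

```bash
mkdir -p pics; ls; python3 - <<'E'
from bench import r, eyes
import cv2,numpy as np
for n in("scene","top"):
    f=eyes.grab_frame(n); cv2.imwrite(f"pics/{n}0.png",f[:,:,::-1])
    c=eyes.camera_info(n); print(n,np.round(c["mtx"],1).tolist(),np.round(c["extrinsics"],3).tolist())
print(r.get_obs(), r.tips_ahead)
E
```

```text
pics
scene [[520.0, 0.0, 317.6], [0.0, 520.0, 205.3], [0.0, 0.0, 1.0]] [[0.27, 0.752, -0.602, 1.251], [0.963, -0.211, 0.168, -0.179], [-0.001, -0.625, -0.781, 1.043], [0.0, 0.0, 0.0, 1.0]]
top [[487.1, 0.0, 316.2], [0.0, 487.1, 198.4], [0.0, 0.0, 1.0]] [[-0.001, -0.991, 0.132, 0.373], [-1.0, 0.001, -0.004, 0.029], [0.004, -0.132, -0.991, 1.311], [0.0, 0.0, 0.0, 1.0]]
{'clock': 0.1, 'joints': array([ 1.22990211,  0.47777106,  0.02238126,  1.55636163, -0.01152154,
        1.10929991, -0.08307909]), 'qvel': array([ 0.00152444, -0.00020385,  0.00027448, -0.00269847,  0.00099572,
        0.00083205, -0.00096423]), 'tau': array([ 5.41681584e-03, -5.97759533e+01,  1.61412813e+00, -2.81952453e+01,
        1.27627634e-02,  5.04481955e-03,  3.58564080e-05]), 'tcp_pos': array([ 0.1555738 , -0.65629415,  0.24438388]), 'orientation': array([-3.11866625e+00, -3.64647192e-01,  5.05969968e-04]), 'contact_force': array([0.50441871, 0.39719072, 0.56590789]), 'moment': array([ 0.01787835, -0.01047543,  0.02293008]), 'gripper_force': 0.0, 'grip_width': 0.08515640365627168} 0.014
```

View pics/scene0.png

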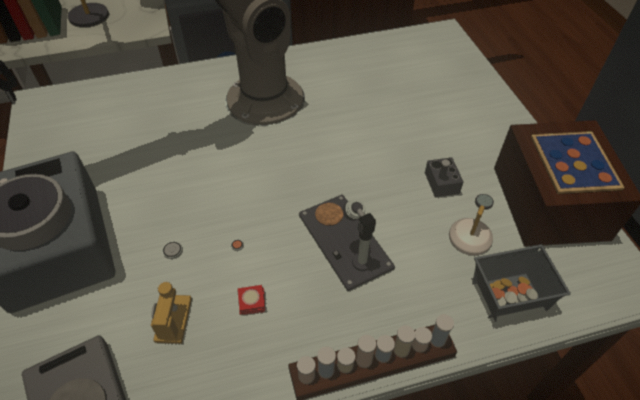

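View pics/top0.png

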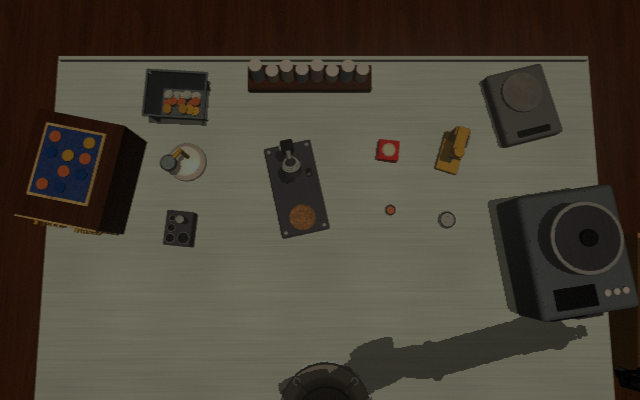

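The top view shows the large capsule at (447,219), the small one at (390,210), the pad at (302,217), and the grip near (287,146). The scene view shows them at (172,250), (237,244), (329,213) and (367,225).

```bash
cat > h.py <<'E'
import numpy as np, cv2
from bench import r, eyes
def ray(n,uv):
    c=eyes.camera_info(n); E=np.array(c["extrinsics"]); d=np.linalg.solve(np.array(c["mtx"]),[*uv,1.])
    return E[:3,3],E[:3,:3]@d
def plane(n,uv,z):
    o,d=ray(n,uv); return o+d*(z-o[2])/d[2]
def tri(a,b):
    (o1,d1),(o2,d2)=ray("top",a),ray("scene",b)
    s=np.linalg.lstsq(np.c_[d1,-d2],o2-o1,rcond=None)[0]
    p,q=o1+s[0]*d1,o2+s[1]*d2
    return (p+q)/2,np.linalg.norm(p-q)
def proj(n,p):
    c=eyes.camera_info(n); E=np.array(c["extrinsics"]); q=np.array(c["mtx"])@(E[:3,:3].T@(np.array(p)-E[:3,3])); return q[:2]/q[2]
def blob(mask,box):
    x0,y0,x1,y1=box; m=np.zeros(mask.shape,np.uint8); m[y0:y1,x0:x1]=mask[y0:y1,x0:x1]
    cs,_=cv2.findContours(m,cv2.RETR_EXTERNAL,cv2.CHAIN_APPROX_NONE)
    return max(cs,key=cv2.contourArea)
E
python3 - <<'E'
from h import *
I={n:cv2.imread(f"pics/{n}0.png") for n in("top","scene")}
H={n:cv2.cvtColor(I[n],cv2.COLOR_BGR2HSV) for n in I}
P=np.set_printoptions(precision=4,suppress=True)
def cork(n): return cv2.inRange(H[n],(5,90,60),(20,255,255))
for n,b in(("top",(285,200,320,232)),("scene",(312,200,346,226))):
    e=cv2.fitEllipse(blob(cork(n),b)); print("pad",n,e,plane(n,e[0],.02))
# large capsule: difference from local background
for n,b in(("top",(432,204,462,234)),("scene",(158,238,188,262))):
    L=cv2.cvtColor(I[n],cv2.COLOR_BGR2LAB).astype(int); x0,y0,x1,y1=b
    p=L[y0:y1,x0:x1]; bg=np.median(np.r_[p[0],p[-1]],0); m=np.zeros(L.shape[:2],np.uint8)
    m[y0:y1,x0:x1]=(np.abs(p-bg).sum(2)>18)*255
    e=cv2.fitEllipse(cv2.convexHull(blob(m,b))); print("cap",n,e,plane(n,e[0],.006))
# base plate
m=cv2.inRange(H["top"],(0,0,0),(180,255,85)); c=blob(cv2.morphologyEx(m,cv2.MORPH_CLOSE,np.ones((9,9))),(255,130,335,245))
rc=cv2.minAreaRect(c); bx=cv2.boxPoints(rc); print("base",rc,[plane("top",q,.016)[:2] for q in bx])
a=cv2.resize(I["top"][120:250,240,None] if 0 else I["top"][125:245,250:350],None,fx=4.5,fy=4.5,interpolation=cv2.INTER_CUBIC)
b=cv2.resize(I["scene"][190:295,295:400],None,fx=5.1,fy=5.1,interpolation=cv2.INTER_CUBIC)
h=540;o=np.zeros((h,450+0,3),np.uint8)
a=cv2.resize(a,(380,456));b=cv2.resize(b,(416,416)); o=np.zeros((460,800,3),np.uint8); o[:456,:380]=a;o[:416,384:800]=b
cv2.imwrite("pics/z1.png",o)
E
```

```text
pad top ((302.1036376953125, 216.73597717285156), (24.80074119567871, 25.409765243530273), 97.27961730957031) [0.4958 0.0609 0.02  ]
pad scene ((328.83331298828125, 213.48077392578125), (21.629291534423828, 27.565170288085938), 91.21906280517578) [0.4956 0.0616 0.02  ]
cap top ((446.37158203125, 219.42327880859375), (17.33123779296875, 17.989910125732422), 120.89051055908203) [ 0.4896 -0.3269  0.006 ]
cap scene ((172.19827270507812, 250.04014587402344), (17.9207763671875, 20.81545066833496), 73.59211730957031) [ 0.49   -0.3269  0.006 ]
base ((295.2882385253906, 186.5470428466797), (97.07637786865234, 49.78553771972656), 77.47119140625) [array([0.6935, 0.1748]), array([0.7236, 0.0426]), array([ 0.4646, -0.0136]), array([0.4361, 0.1154])]
```

View pics/z1.png

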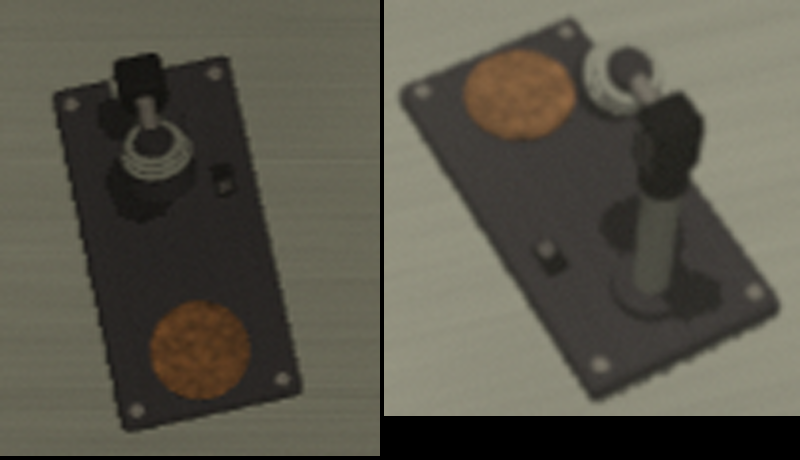

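The two views agree within 1 mm: the capsule is at (0.490, -0.327) and the pad at (0.496, 0.061). The crop shows the lamp yawed about 12°, with the button on the grip's left (+y) face. The tool's yaw already nearly matches the lamp's, so I'm setting out.

Emit:
step_arm(
  rows=[
    [0.557,0.549,-0.15,0,0,0],
    [0.557,0.549,-0.15,0,0,0],
    [0.557,0.549,-0.15,0,0,0],
    [0.557,0.549,-0.15,0,0,0],
    [0.557,0.549,-0.15,0,0,0],
  ],
  jaw=0.3,
  squeeze=25,
)

```text
clock: 0.52
tcp_pos: [0.3023, -0.5114, 0.2054]
orientation: [-3.12, -0.364, 0.0]
contact_force: [0.4, -1.4, 0.6]
grip_width: 0.0597
gripper_force: 0.0
```

```bash
python3 - <<'E'
from h import *
np.set_printoptions(precision=4,suppress=True)
q=lambda u,v:(250+u/3.8,125+v/3.8)
R=[plane("top",q(*p),.016)[:2] for p in((72,103),(215,73),(137,410),(283,379))]
for a,b in((2,0),(3,1)):
    d=R[a*1]*-1+R[b]; print(np.degrees(np.arctan2(d[1],d[0])),np.linalg.norm(d))
for a,b in((1,0),(3,2)):
    d=R[b]-R[a]; print(np.degrees(np.arctan2(-d[0],d[1])),np.linalg.norm(d))
y=np.radians(12.3); s=np.array([.4957+.16*np.cos(y),.0612+.16*np.sin(y)])
print(s,"centroid rivets",sum(R)/4)
for n in("top","scene"):
  for z in(.142,.186): print(n,z,proj(n,[*s,z]))
g=lambda u,v:(295+u*105/416,190+v*105/416)
print("grip top tri",tri(q(139,72),g(680-384,113)), q(139,72), g(296,113))
print("shade tri",tri(q(154,145),g(627-384,75)))
o=r.get_obs(); print({k:o[k] for k in("clock","tcp_pos","orientation","grip_width","joints","contact_force")})
E
```

```text
12.340030833862969 0.22452259883098794
12.321121955039033 0.22483413558750823
12.12307380106766 0.10449528663570005
11.9519900125964 0.10442273205363481
[0.652  0.0953] centroid rivets [0.5737 0.0764]
top 0.142 [287.0489 148.6267]
top 0.186 [286.0245 144.2803]
scene 0.142 [365.6313 230.8675]
scene 0.186 [367.1499 218.3998]
grip top tri (array([0.6536, 0.097 , 0.1866]), np.float64(0.0062698524843227705)) (286.57894736842104, 143.94736842105263) (369.71153846153845, 218.5216346153846)
shade tri (array([0.6101, 0.0859, 0.1697]), np.float64(0.001405643908579258))
{'clock': 0.5167, 'tcp_pos': array([ 0.3023, -0.5114,  0.2054]), 'orientation': array([-3.1199, -0.3643,  0.0004]), 'grip_width': 0.05970802841077712, 'joints': array([ 0.9642,  0.3864, -0.0413,  1.7931,  0.0189,  0.9631, -0.4232]), 'contact_force': array([ 0.3812, -1.3654,  0.5745])}
```

Emit:
step_arm(
  rows=[
    [0.31,0.305,-0.15,0,0,-0.006],
    [0.31,0.305,-0.15,0,0,-0.006],
    [0.31,0.305,-0.15,0,0,-0.006],
    [0.31,0.305,-0.15,0,0,-0.006],
    [0.31,0.305,-0.15,0,0,-0.006],
  ],
)

```text
clock: 0.93
tcp_pos: [0.4427, -0.3734, 0.1374]
orientation: [-3.123, -0.335, 0.0]
contact_force: [1.0, -0.6, -0.3]
grip_width: 0.0594
gripper_force: 0.0
```

Emit:
step_arm(
  rows=[
    [0,0,0,0,0,0],
    [0,0,0,0,0,0],
    [0,0,0,0,0,0],
  ],
)

```text
clock: 1.18
tcp_pos: [0.4414, -0.3751, 0.1378]
orientation: [-3.123, -0.336, 0.002]
contact_force: [-0.6, -0.0, -0.1]
grip_width: 0.0595
gripper_force: 0.0
```

Emit:
step_arm(
  rows=[
    [0.081,0.08,-0.05,0,0,0],
    [0.081,0.08,-0.1,0,0,0],
    [0.081,0.08,-0.146,0,0,0],
    [0.081,0.08,-0.146,0,0,0],
    [0.081,0.08,-0.146,0,0,0],
  ],
)

```text
clock: 1.6
tcp_pos: [0.4881, -0.3279, 0.0494]
orientation: [-3.122, -0.333, 0.007]
contact_force: [-0.7, -0.1, 0.8]
grip_width: 0.0595
gripper_force: 0.0
```

```bash
python3 - <<'E'
from h import *
np.set_printoptions(precision=4,suppress=True)
I={n:eyes.grab_frame(n)[:,:,::-1] for n in("top","scene")}
a=cv2.resize(I["top"][180:260,405:485],(400,400),interpolation=cv2.INTER_CUBIC)
b=cv2.resize(I["scene"][205:285,130:210],(400,400),interpolation=cv2.INTER_CUBIC)
cv2.imwrite("pics/z2.png",np.hstack([a,b]))
o=r.get_obs(); print({k:o[k] for k in("clock","tcp_pos","orientation","contact_force")})
E
```

```text
{'clock': 1.7, 'tcp_pos': array([ 0.4898, -0.3299,  0.0523]), 'orientation': array([3.1219, 0.3299, 0.0013]), 'contact_force': array([ 0.0006, -0.1547, -0.478 ])}
```

View pics/z2.png

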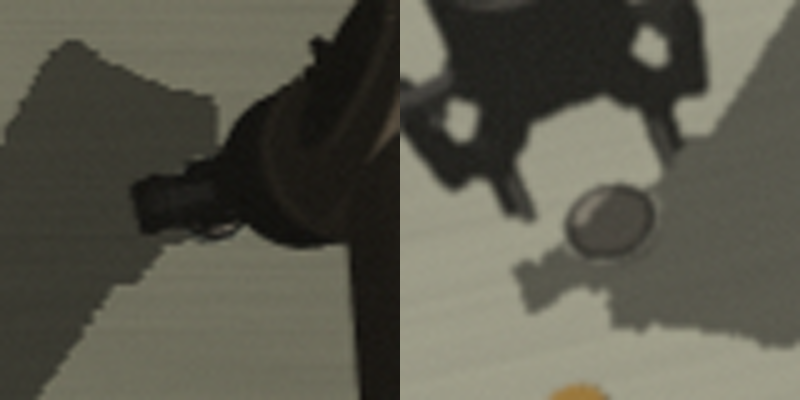

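The scene view shows the open fingertips at crop (525,215) and (680,155), straddling the capsule at (610,220). Descending now.

Emit:
step_arm(
  rows=[
    [0,0.003,-0.02,0,0,0],
    [0,0.003,-0.04,0,0,0],
    [0,0.003,-0.047,0,0,0],
    [0,0.003,-0.05,0,0,0],
    [0,0.003,-0.05,0,0,0],
  ],
)

```text
clock: 2.12
tcp_pos: [0.49, -0.3253, 0.02]
orientation: [-3.123, -0.335, 0.001]
contact_force: [1.2, -1.0, -0.1]
grip_width: 0.0597
gripper_force: 0.0
```

Emit:
step_arm(
  rows=[
    [0,0,-0.003,0,0,0],
    [0,0,-0.005,0,0,0],
    [0,0,-0.005,0,0,0],
  ],
)

```text
clock: 2.37
tcp_pos: [0.4905, -0.3252, 0.0176]
orientation: [3.124, 0.336, 0.0]
contact_force: [-0.4, -0.4, -0.4]
grip_width: 0.0601
gripper_force: 0.0
```

Emit:
step_arm(
  rows=[
    [0,0,-0.002,0,0,0],
    [0,0,-0.004,0,0,0],
    [0,0,-0.004,0,0,0],
  ],
)

```text
clock: 2.62
tcp_pos: [0.4904, -0.3252, 0.015]
orientation: [-3.124, -0.336, 0.0]
contact_force: [0.0, -0.1, 1.1]
grip_width: 0.0596
gripper_force: 0.0
```

Emit:
step_arm(
  rows=[
    [0,0,-0.002,0,0,0],
    [0,0,-0.002,0,0,0],
  ],
)

```text
clock: 2.78
tcp_pos: [0.4904, -0.3252, 0.0138]
orientation: [-3.124, -0.335, 0.0]
contact_force: [0.0, -0.2, 0.1]
grip_width: 0.06
gripper_force: 0.0
```

Emit:
step_arm(
  rows=[
    [0,0,-0.002,0,0,0],
    [0,0,-0.002,0,0,0],
  ],
)

```text
clock: 2.95
tcp_pos: [0.4903, -0.3252, 0.0126]
orientation: [-3.124, -0.335, 0.0]
contact_force: [-0.7, 0.5, -0.5]
grip_width: 0.0598
gripper_force: 0.0
```

Emit:
step_arm(
  rows=[
    [0,0,-0.002,0,0,0],
    [0,0,-0.002,0,0,0],
  ],
)

```text
clock: 3.12
tcp_pos: [0.4904, -0.3252, 0.0114]
orientation: [-3.123, -0.335, 0.0]
contact_force: [1.0, 0.9, 0.8]
grip_width: 0.0596
gripper_force: 0.0
```

Emit:
step_arm(
  rows=[
    [0,0,-0.002,0,0,0],
    [0,0,-0.002,0,0,0],
  ],
)

```text
clock: 3.28
tcp_pos: [0.4904, -0.3252, 0.0102]
orientation: [-3.124, -0.335, 0.0]
contact_force: [-0.5, -0.6, -0.0]
grip_width: 0.0599
gripper_force: 0.0
```

Emit:
step_arm(
  rows=[
    [0,0,-0.002,0,0,0],
    [0,0,-0.002,0,0,0],
  ],
)

```text
clock: 3.45
tcp_pos: [0.4905, -0.3253, 0.0091]
orientation: [3.124, 0.335, 0.0]
contact_force: [0.1, -0.1, 0.4]
grip_width: 0.0597
gripper_force: 0.0
```

Emit:
step_arm(
  rows=[
    [0,0,0,0,0,0],
    [0,0,0,0,0,0],
    [0,0,0,0,0,0],
  ],
  jaw=0.38,
)

```text
clock: 3.7
tcp_pos: [0.4913, -0.3257, 0.0105]
orientation: [3.123, 0.335, 0.002]
contact_force: [-1.5, 0.9, 10.6]
grip_width: 0.0531
gripper_force: 5.6
```

Emit:
step_arm(
  rows=[
    [0,0,-0.002,0,0,0],
    [0,0,-0.002,0,0,0],
  ],
)

```text
clock: 3.87
tcp_pos: [0.4914, -0.3257, 0.0104]
orientation: [3.123, 0.335, 0.002]
contact_force: [-4.4, 2.7, 23.2]
grip_width: 0.0531
gripper_force: 11.6
```

```bash
python3 - <<'E'
from h import *
b=cv2.resize(eyes.grab_frame("scene")[215:275,135:215,::-1],(800,600),interpolation=cv2.INTER_CUBIC)
cv2.imwrite("pics/z3.png",b)
E
```

```text
(no output)
```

View pics/z3.png

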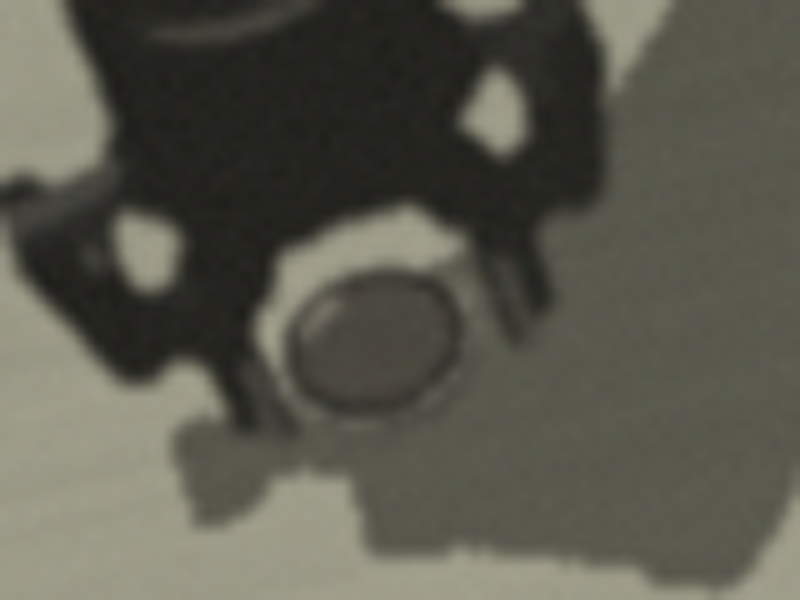

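The fingertips touch the shelf at a TCP height of about 0.0105, and the capsule sits between the pads. I'll rise a little and close.

Emit:
step_arm(
  rows=[
    [0,0,0.009,0,0,0],
    [0,0,0.009,0,0,0],
  ],
)

```text
clock: 4.08
tcp_pos: [0.4911, -0.3256, 0.0144]
orientation: [3.123, 0.335, 0.002]
contact_force: [-0.5, -0.5, -0.1]
grip_width: 0.053
gripper_force: 0.0
```

Emit:
step_arm(
  rows=[
    [0,0,0,0,0,0],
    [0,0,0,0,0,0],
    [0,0,0,0,0,0],
    [0,0,0,0,0,0],
  ],
  jaw=0.6,
  squeeze=30,
)

```text
clock: 4.42
tcp_pos: [0.4909, -0.3256, 0.0141]
orientation: [3.123, 0.335, 0.001]
contact_force: [-2.2, 1.6, 12.1]
grip_width: 0.0464
gripper_force: 28.9
```

Emit:
step_arm(
  rows=[
    [0,0,0.01,0,0,0],
    [0,0,0.025,0,0,0],
    [0,0,0.05,0,0,0],
    [0,0,0.08,0,0,0],
    [0,0,0.08,0,0,0],
  ],
)

```text
clock: 4.83
tcp_pos: [0.4921, -0.3263, 0.0644]
orientation: [3.121, 0.335, 0.006]
contact_force: [0.4, -0.9, -0.2]
grip_width: 0.0455
gripper_force: 30.9
```

```bash
python3 - <<'E'
from h import *
b=cv2.resize(eyes.grab_frame("scene")[185:275,115:235,::-1],(640,480),interpolation=cv2.INTER_CUBIC)
cv2.imwrite("pics/z4.png",b)
o=r.get_obs(); print({k:o[k] for k in("clock","tcp_pos","orientation","contact_force","grip_width")})
E
```

```text
{'clock': 4.8833, 'tcp_pos': array([ 0.49149825, -0.32592429,  0.0630575 ]), 'orientation': array([3.12175092, 0.33489508, 0.00429005]), 'contact_force': array([ 0.13129552,  0.08237645, -0.72376889]), 'grip_width': 0.04581991580619338}
```

View pics/z4.png

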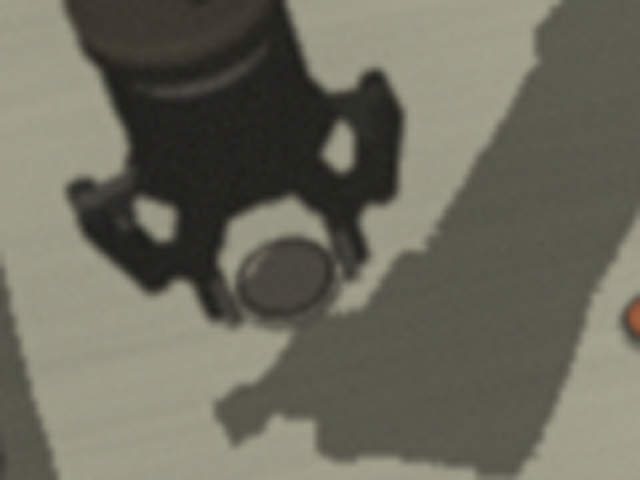

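The capsule is held flat between the pads in the picture, clear of the shelf. Carrying it to the pad.

Emit:
step_arm(
  rows=[
    [0,0.02,0.03,0,0,0],
    [0.001,0.06,0.055,0,0,0],
    [0.002,0.11,0.075,0,0,0],
    [0.003,0.165,0.075,0,0,0],
    [0.003,0.22,0.075,0,0,0],
  ],
)

```text
clock: 5.3
tcp_pos: [0.4922, -0.1923, 0.1064]
orientation: [3.124, 0.334, 0.001]
contact_force: [1.8, 1.0, 1.0]
grip_width: 0.046
gripper_force: 31.0
```

Emit:
step_arm(
  rows=[
    [0.001,0.055,0,0,0,0],
    [0.002,0.11,0,0,0,0],
    [0.003,0.165,0,0,0,0],
    [0.004,0.22,0,0,0,0],
    [0.004,0.27,0,0,0,0],
  ],
)

```text
clock: 5.72
tcp_pos: [0.4939, -0.0292, 0.1057]
orientation: [-3.123, -0.337, 0.002]
contact_force: [0.3, 0.1, 0.3]
grip_width: 0.046
gripper_force: 31.0
```

Emit:
step_arm(
  rows=[
    [0,0.05,0,0,0,0],
    [0,0.09,0,0,0,0],
    [0,0.12,0,0,0,0],
    [0,0.14,0,0,0,0],
    [0,0.14,0,0,0,0],
  ],
)

```text
clock: 6.13
tcp_pos: [0.4941, 0.056, 0.1057]
orientation: [-3.121, -0.343, 0.001]
contact_force: [-0.2, 0.0, -0.7]
grip_width: 0.0459
gripper_force: 31.0
```

```bash
python3 - <<'E'
from h import *
print("cap vs tcp before", plane("scene",(168.6,237.1),.055))
f=eyes.grab_frame("scene")[:,:,::-1]
b=cv2.resize(f[155:245,270:390],(640,480),interpolation=cv2.INTER_CUBIC)
cv2.imwrite("pics/z5.png",b)
o=r.get_obs(); print({k:o[k] for k in("clock","tcp_pos","orientation","contact_force","grip_width","joints")})
E
```

```text
cap vs tcp before [ 0.48740776 -0.32424514  0.055     ]
{'clock': 6.1833, 'tcp_pos': array([0.49410044, 0.05392591, 0.10573312]), 'orientation': array([-3.12282896e+00, -3.39982573e-01,  1.66690968e-03]), 'contact_force': array([ 0.14778398, -3.05277725, -1.26028137]), 'grip_width': 0.045883250214282224, 'joints': array([-0.0827373 ,  0.38749683, -0.1820823 ,  2.08410313,  0.10834581,
        0.67967148, -1.68996326])}
```

View pics/z5.png

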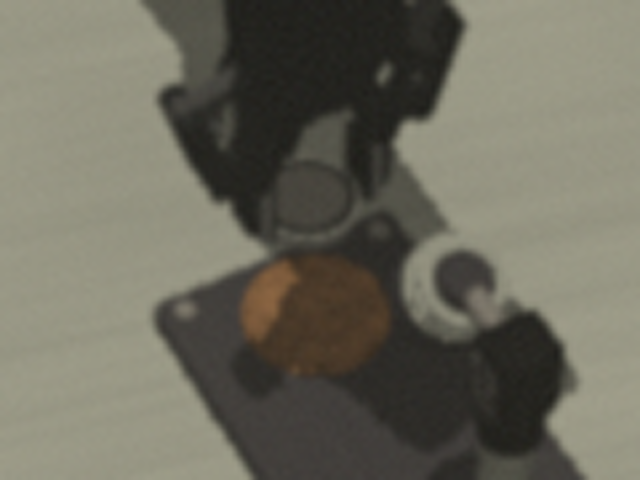

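The capsule is held level at crop (312,200), above the pad at (315,315). I'll shift a few mm and go down.

Emit:
step_arm(
  rows=[
    [0.0075,0.01,-0.02,0,0,0],
    [0.0075,0.01,-0.05,0,0,0],
    [0.0075,0.01,-0.08,0,0,0],
    [0.0075,0.01,-0.1,0,0,0],
    [0.0075,0.01,-0.1,0,0,0],
  ],
)

```text
clock: 6.6
tcp_pos: [0.4971, 0.0566, 0.0438]
orientation: [3.123, 0.332, -0.008]
contact_force: [-0.2, -0.3, 0.3]
grip_width: 0.0457
gripper_force: 31.0
```

```bash
python3 - <<'E'
from h import *
print("cap prev", plane("scene",(328.5,192.5),.097))
f=eyes.grab_frame("scene")[:,:,::-1]
b=cv2.resize(f[175:235,295:375],(640,480),interpolation=cv2.INTER_CUBIC)
cv2.imwrite("pics/z6.png",b)
o=r.get_obs(); print({k:o[k] for k in("clock","tcp_pos","orientation","contact_force","grip_width")})
t=o["tcp_pos"]; print("pad center px in crop", (proj("scene",[.4957,.0612,.02])-[295,175])*8,
 "expected cap px if at tcp", (proj("scene",[t[0],t[1],t[2]-.008])-[295,175])*8)
E
```

```text
cap prev [0.49179881 0.06057101 0.097     ]
{'clock': 6.65, 'tcp_pos': array([0.49788762, 0.05696865, 0.0450331 ]), 'orientation': array([ 3.12293888,  0.33260821, -0.00566188]), 'contact_force': array([-0.00227918, -0.22077881, -1.43219861]), 'grip_width': 0.04633101420327264}
pad center px in crop [269.61216077 308.23375027] expected cap px if at tcp [259.30133597 282.66234528]
```

View pics/z6.png

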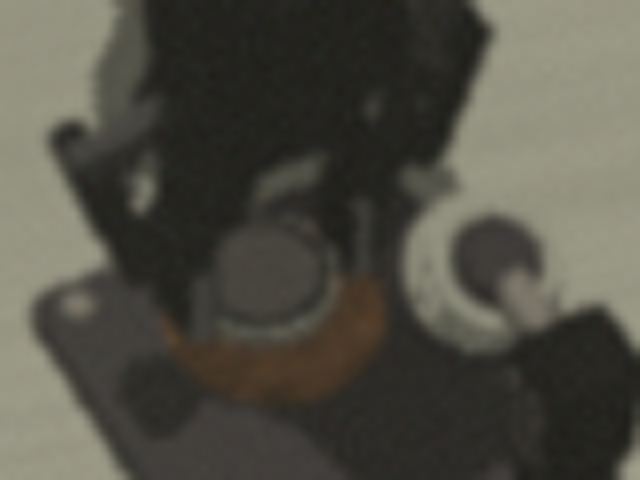

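The capsule (crop 271,275) is over the pad and, allowing for its height, about 1 mm off centre. Lowering to contact.

Emit:
step_arm(
  rows=[
    [0.001,0.001,-0.006,0,0,0],
    [0.001,0.001,-0.012,0,0,0],
    [0.001,0.001,-0.014,0,0,0],
    [0.001,0.001,-0.014,0,0,0],
  ],
)

```text
clock: 6.98
tcp_pos: [0.4999, 0.0592, 0.0381]
orientation: [3.124, 0.335, 0.001]
contact_force: [-0.5, -0.6, -0.8]
grip_width: 0.0463
gripper_force: 31.0
```

Emit:
step_arm(
  rows=[
    [0,0,-0.002,0,0,0],
    [0,0,-0.002,0,0,0],
  ],
)

```text
clock: 7.15
tcp_pos: [0.4998, 0.0594, 0.0369]
orientation: [3.124, 0.336, 0.001]
contact_force: [0.5, 0.5, -0.1]
grip_width: 0.046
gripper_force: 31.0
```

Emit:
step_arm(
  rows=[
    [-0.001,0,-0.002,0,0,0],
    [-0.001,0,-0.002,0,0,0],
  ],
)

```text
clock: 7.32
tcp_pos: [0.499, 0.0594, 0.0355]
orientation: [3.124, 0.336, -0.0]
contact_force: [0.2, 1.2, 0.6]
grip_width: 0.0462
gripper_force: 31.0
```

Emit:
step_arm(
  rows=[
    [0,0,-0.002,0,0,0],
    [0,0,-0.002,0,0,0],
  ],
)

```text
clock: 7.48
tcp_pos: [0.4992, 0.0594, 0.0343]
orientation: [3.124, 0.336, 0.0]
contact_force: [0.6, 0.1, -0.5]
grip_width: 0.0455
gripper_force: 31.1
```

Emit:
step_arm(
  rows=[
    [0,0,-0.001,0,0,0],
    [0,0,-0.001,0,0,0],
  ],
)

```text
clock: 7.65
tcp_pos: [0.4992, 0.0594, 0.0342]
orientation: [3.123, 0.335, 0.0]
contact_force: [-2.4, -0.5, 6.1]
grip_width: 0.0458
gripper_force: 31.7
```

Emit:
step_arm(
  rows=[
    [0,0,-0.001,0,0,0],
    [0,0,-0.001,0,0,0],
  ],
)

```text
clock: 7.82
tcp_pos: [0.4992, 0.0594, 0.0341]
orientation: [3.123, 0.335, 0.0]
contact_force: [-3.9, -0.4, 12.0]
grip_width: 0.0461
gripper_force: 32.4
```

Emit:
step_arm(
  rows=[
    [0,0,-0.001,0,0,0],
    [0,0,-0.001,0,0,0],
  ],
)

```text
clock: 7.98
tcp_pos: [0.4992, 0.0594, 0.034]
orientation: [3.123, 0.335, 0.0]
contact_force: [-5.7, -0.9, 19.8]
grip_width: 0.0464
gripper_force: 33.0
```

It's seated on the pad. I'll relax the push a little and open.

Emit:
step_arm(
  rows=[
    [0,0,0.001,0,0,0],
    [0,0,0.001,0,0,0],
  ],
)

```text
clock: 8.15
tcp_pos: [0.4992, 0.0594, 0.0341]
orientation: [3.123, 0.335, 0.0]
contact_force: [-4.0, -0.9, 11.9]
grip_width: 0.0459
gripper_force: 32.1
```

Emit:
step_arm(
  rows=[
    [0,0,0,0,0,0],
    [0,0,0.002,0,0,0],
    [0,0,0.002,0,0,0],
    [0,0,0.002,0,0,0],
  ],
  jaw=0.2,
)

```text
clock: 8.48
tcp_pos: [0.4992, 0.0593, 0.0343]
orientation: [3.124, 0.335, 0.0]
contact_force: [0.5, 0.1, 0.4]
grip_width: 0.0682
gripper_force: 0.0
```

Emit:
step_arm(
  rows=[
    [0,0,0.02,0,0,0],
    [0,0,0.06,0,0,0],
    [0,0,0.1,0,0,0],
    [-0.03,0,0.16,0,0,0],
    [-0.05,0,0.22,0,0,0],
  ],
)

```text
clock: 8.9
tcp_pos: [0.4676, 0.0592, 0.1667]
orientation: [3.124, 0.335, -0.004]
contact_force: [-0.3, 0.6, 0.1]
grip_width: 0.0684
gripper_force: 0.0
```

```bash
python3 - <<'E'
from h import *
f=eyes.grab_frame("scene")[:,:,::-1]
b=cv2.resize(f[175:265,295:415],(640,480),interpolation=cv2.INTER_CUBIC)
cv2.imwrite("pics/z7.png",b)
o=r.get_obs(); print({k:o[k] for k in("clock","tcp_pos","orientation","contact_force","grip_width")})
E
```

```text
{'clock': 8.95, 'tcp_pos': array([0.46912266, 0.05996211, 0.17323573]), 'orientation': array([-3.12320155, -0.33585334, -0.00893577]), 'contact_force': array([-1.41309487, -0.37244097,  4.7161862 ]), 'grip_width': 0.06785912627803264}
```

View pics/z7.png

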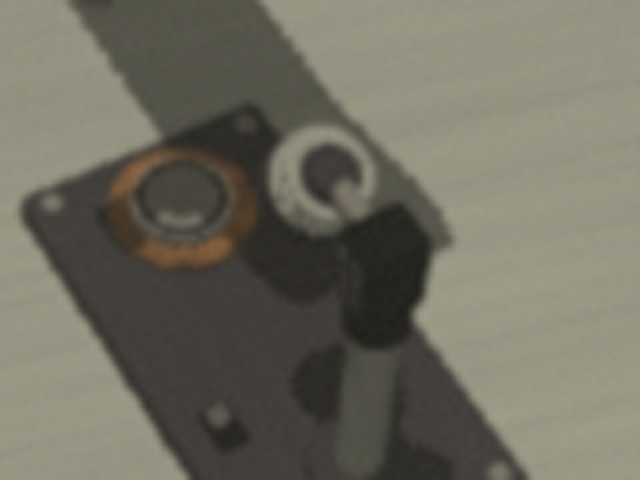

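The capsule lies flat within the cork pad (crop 182,200), with cork visible all round it. Next is the grip: up and over it.

Emit:
step_arm(
  rows=[
    [0,0,0.065,0,0,0],
    [0,0,0.12,0,0,0],
    [0.06,0.012,0.13,0,0,0],
    [0.125,0.024,0.13,0,0,0],
    [0.19,0.036,0.13,0,0,0],
  ],
  jaw=0.25,
)

```text
clock: 9.37
tcp_pos: [0.5849, 0.0811, 0.246]
orientation: [3.123, 0.335, 0.005]
contact_force: [0.8, -0.1, -0.0]
grip_width: 0.0641
gripper_force: 0.0
```

Emit:
step_arm(
  rows=[
    [0.06,0.012,0,0,0,0],
    [0.1,0.02,0,0,0,0],
    [0.114,0.022,0,0,0,0],
    [0.114,0.022,0,0,0,0],
    [0.114,0.022,0,0,0,0],
  ],
)

```text
clock: 9.78
tcp_pos: [0.6505, 0.0939, 0.2436]
orientation: [3.123, 0.335, -0.003]
contact_force: [-0.2, 0.0, 0.6]
grip_width: 0.0638
gripper_force: 0.0
```

Emit:
step_arm(
  rows=[
    [0,0,0,0,0,0],
    [0,0,0,0,0,0],
  ],
)

```text
clock: 9.95
tcp_pos: [0.6503, 0.0937, 0.2446]
orientation: [3.123, 0.335, -0.001]
contact_force: [-0.6, -0.7, 0.4]
grip_width: 0.0644
gripper_force: 0.0
```

Emit:
step_arm(
  rows=[
    [0.003,0.002,-0.03,0,0,0],
    [0.003,0.002,-0.055,0,0,0],
    [0.003,0.002,-0.06,0,0,0],
    [0.003,0.002,-0.06,0,0,0],
  ],
)

```text
clock: 10.28
tcp_pos: [0.6519, 0.0949, 0.2076]
orientation: [3.123, 0.335, -0.004]
contact_force: [-0.8, -0.2, -0.0]
grip_width: 0.0642
gripper_force: 0.0
```

```bash
python3 - <<'E'
from h import *
a=eyes.grab_frame("scene")[140:260,310:430,::-1]; b=eyes.grab_frame("top")[90:210,230:350,::-1]
cv2.imwrite("pics/z8.png",np.hstack([cv2.resize(x,(400,400),interpolation=cv2.INTER_CUBIC) for x in(a,b)]))
o=r.get_obs(); print({k:o[k] for k in("clock","tcp_pos","orientation","contact_force","grip_width")})
E
```

```text
{'clock': 10.3833, 'tcp_pos': array([0.65332373, 0.09529528, 0.2092833 ]), 'orientation': array([-3.12363690e+00, -3.35309616e-01, -1.33431325e-03]), 'contact_force': array([-0.11098017,  0.66401239, -0.53261928]), 'grip_width': 0.06393662656388151}
```

View pics/z8.png

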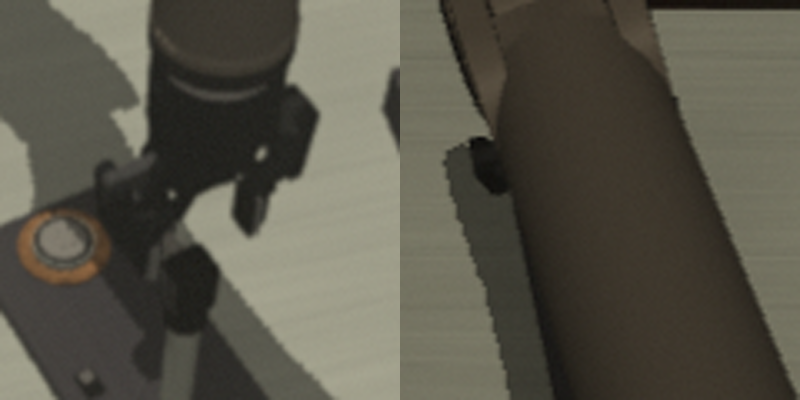

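The fingertips (crop ~155,270 and 250,235) straddle the grip's top (190,255). Descending to the button's height.

Emit:
step_arm(
  rows=[
    [0,0,-0.02,0,0,0],
    [0,0,-0.04,0,0,0],
    [0,0,-0.06,0,0,0],
    [0,0,-0.08,0,0,0],
    [0,0,-0.081,0,0,0],
  ],
)

```text
clock: 10.8
tcp_pos: [0.6513, 0.0949, 0.1559]
orientation: [3.123, 0.336, -0.009]
contact_force: [-0.8, -0.3, -0.5]
grip_width: 0.064
gripper_force: 0.0
```

Emit:
step_arm(
  rows=[
    [0,0,0,0,0,0],
    [0,0,0,0,0,0],
    [0,0,0,0,0,0],
    [0,0,0,0,0,0],
  ],
  jaw=0.56,
)

```text
clock: 11.13
tcp_pos: [0.6538, 0.0955, 0.1605]
orientation: [-3.124, -0.335, -0.002]
contact_force: [0.0, -0.8, 0.1]
grip_width: 0.0378
gripper_force: 0.0
```

Emit:
step_arm(
  rows=[
    [-0.002,0,-0.002,0,0,0],
    [-0.002,0,-0.002,0,0,0],
    [-0.002,0,-0.002,0,0,0],
    [-0.002,0,-0.002,0,0,0],
    [-0.002,0,-0.002,0,0,0],
  ],
  jaw=0.85,
  squeeze=50,
)

```text
clock: 11.55
tcp_pos: [0.654, 0.0941, 0.1606]
orientation: [3.122, 0.334, 0.007]
contact_force: [0.9, -2.8, 5.7]
grip_width: 0.0297
gripper_force: 50.0
```

Emit:
step_arm(
  rows=[
    [0,0,0,0,0,0],
    [0,0,0,0,0,0],
    [0,0,0,0,0,0],
  ],
)

```text
clock: 11.8
tcp_pos: [0.654, 0.0941, 0.1606]
orientation: [3.122, 0.334, 0.007]
contact_force: [2.6, -2.8, 5.6]
grip_width: 0.0296
gripper_force: 50.0
```

The width of 29.6 mm means the button is flush. First, a short pull to check the stem is free.

Emit:
step_arm(
  rows=[
    [0,0,0.005,0,0,0],
    [0,0,0.012,0,0,0],
    [0,0,0.02,0,0,0],
    [0,0,0.02,0,0,0],
  ],
)

```text
clock: 12.13
tcp_pos: [0.654, 0.0941, 0.1718]
orientation: [3.122, 0.334, 0.006]
contact_force: [5.0, -2.8, -2.4]
grip_width: 0.0291
gripper_force: 49.7
```

Emit:
step_arm(
  rows=[
    [0,0,0.02,0,0,0],
    [0,0,0.045,0,0,0],
    [0,0,0.07,0,0,0],
    [0,0,0.09,0,0,0],
    [0,0,0.11,0,0,0],
  ],
)

```text
clock: 12.55
tcp_pos: [0.6539, 0.0941, 0.2374]
orientation: [3.122, 0.334, 0.006]
contact_force: [8.7, -1.6, -4.5]
grip_width: 0.0297
gripper_force: 49.9
```

Emit:
step_arm(
  rows=[
    [0,0,0.008,0,0,0],
    [0,0,0.014,0,0,0],
    [0,0,0.018,0,0,0],
    [0,0,0.018,0,0,0],
    [0,0,0.018,0,0,0],
  ],
)

```text
clock: 12.97
tcp_pos: [0.6539, 0.0941, 0.248]
orientation: [3.122, 0.334, 0.007]
contact_force: [7.4, -2.2, -2.1]
grip_width: 0.0294
gripper_force: 50.1
```

Near the end stop now, so I'm taking small steps until the force rises.

Emit:
step_arm(
  rows=[
    [0,0,0.002,0,0,0],
    [0,0,0.004,0,0,0],
    [0,0,0.004,0,0,0],
  ],
)

```text
clock: 13.22
tcp_pos: [0.654, 0.0941, 0.2503]
orientation: [3.122, 0.334, 0.006]
contact_force: [7.1, -2.9, -3.1]
grip_width: 0.0297
gripper_force: 50.1
```

Emit:
step_arm(
  rows=[
    [0,0,0.001,0,0,0],
    [0,0,0.002,0,0,0],
    [0,0,0.002,0,0,0],
  ],
)

```text
clock: 13.47
tcp_pos: [0.6539, 0.0941, 0.2506]
orientation: [3.122, 0.334, 0.006]
contact_force: [8.3, -1.9, -5.8]
grip_width: 0.0294
gripper_force: 50.6
```

Emit:
step_arm(
  rows=[
    [0,0,0.001,0,0,0],
    [0,0,0.002,0,0,0],
    [0,0,0.002,0,0,0],
  ],
)

```text
clock: 13.72
tcp_pos: [0.6539, 0.0941, 0.2507]
orientation: [3.122, 0.334, 0.005]
contact_force: [11.4, -1.1, -13.4]
grip_width: 0.0299
gripper_force: 50.6
```

The stem stopped firmly after 90.1 mm, with the button still flush. I'll settle briefly and hand in.

Emit:
step_arm(
  rows=[
    [0,0,-0.001,0,0,0],
    [0,0,-0.001,0,0,0],
    [0,0,-0.001,0,0,0],
    [0,0,-0.001,0,0,0],
    [0,0,-0.001,0,0,0],
  ],
)

```text
clock: 14.13
tcp_pos: [0.6539, 0.0941, 0.2506]
orientation: [3.122, 0.334, 0.005]
contact_force: [9.5, -1.5, -9.1]
grip_width: 0.0295
gripper_force: 51.2
```

```bash
python3 -c "
from bench import r
o=r.get_obs(); print(o['tcp_pos'],o['contact_force'],o['grip_width'],o['clock']); print(r.hand_in())"
```

```text
[0.65387892 0.09405073 0.25061261] [ 9.53699975 -1.50840935 -9.06993986] 0.029455286693355363 14.1333
the job is handed in; nothing more can be done
None
```

The job is handed in at 14.1 s: the larger capsule lies flat on the cork pad, and the stem is pulled up 90 mm to its second stop and held there by the grip with the button squeezed flush; no result came back.

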